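# Level a rocking crepe griddle by its screw feet and lock them

## Robot

A 7-joint arm with a two-finger parallel gripper is mounted at the origin on a cart in front of the work surface, level with it; the furniture and walls round the work are solid. World frame = base frame: x ahead of the robot, y to its left, z up, the work surface at z = 0. Lengths are in mm, angles in rad, forces in N, time in s.
With the tool pointing down it reaches from about 425 to 875 mm from the base axis. Payload 4.7 kg.
Tool frame: the origin (TCP) lies at the very end of the fingers, on their centre line; the grasp point (between the pads) lies 19 mm behind it (arm.grip_depth is the distance from the TCP to the grasp point, in mm); z points along the fingers, y is the line along which they close (so a half turn about z gives the same grasp; the last joint's range is limited). The gripper opens to 87 mm and grips with 3 to 60 N. Pads are 19 mm wide; open, the fingers measure 117 mm over their backs; the gripper's body (75 mm by 190 mm) begins 51 mm behind the grasp point.
Start: joints at [-1.092, 0.321, -0.07, 1.45, 0.023, 1.371, -0.057], TCP at [291.388, 581.05, 222.587] pointing down, gripper open.
Joint ranges: [-2.86, 2.86], [-0.3, 2.09], [-1.38, 1.24], [0.06, 2.45], [-1.56, 4.7], [0.09, 2.05], [-2.69, 2.69]. Speed limits (rad/s): [2.57, 2.57, 3.14, 3.14, 3.14, 3.14, 3.14].

## Interface

Orientations are given as a rotation vector (axis times angle).
In Python, from workcell import arm gives the robot as it stands.
- The arm moves only by the tool arm_command, never from a script. Its argument "deltas" is a list of rows, each an object with "slide": the shift along the world's x, y, z in units of 1 m (1.0 is 1 m), a list of three; "angular": the turn, a rotation vector about the world's x, y, z in units of 45 degrees (1.0 is 45 degrees), a list of three. In form: [{"slide": [tx, ty, tz], "angular": [wx, wy, wz]}, ...]. A call has 1 to 10 rows; each row is the pose to reach, as a shift and turn from the pose commanded when the call began; what a row does not reach only later rows make up. A row lasts 1/10 s, in which the tool goes at most 50 mm and 8.59 degrees, less where a joint would pass 70% of its speed; a pose out of reach is approached as far as the arm can. A call with a number of a shift or a turn outside -1 to 1 is refused whole. A call with a gripper value outside its range is refused whole. "fingers" is the opening, from 0 (shut) to 1 (fully open), set as the call begins (left out, the last holds). The fingers move at their own pace and stop on an object; "squeeze" is the grip in N (left out, the last holds). Time passes only in rows, so rows that repeat a pose let the fingers close. It gives the time, the measured TCP pose, the force, the opening and the grip force at its end, in the units of the state.
- arm.get_state(): the state, without advancing time (a new reading comes with each control period).
- arm.read_camera(name): name is "scene" or "top" or "wrist"; returns a dict with "image" (480x640x3 uint8, red, green, blue), "z_map" (480x640 float32, mm along the optical axis (not along the pixel's ray), 0 where there is no reading), "fx", "fy", "cx", "cy" (pixels), "xyz" and "orientation" of the camera in the world. Camera axes: x right, y down, z forward; pixel columns grow to the right and rows downward; lengths in mm; the calibration is good to about 2 mm. A picture is of the moment at which its call begins.
- arm.sign_off(): hands the job in; it is judged then, once.
The state is a dict: "clock": time; "qpos": joint angles; "joint_vel": joint speeds; "tau": joint torques, N m; "eef_pos": TCP position; "ee_rot": TCP orientation; "wrist_force": force on the tool from outside, world axes, zero at the start; "ft_torque": the same for the moment, N m; "finger_gap": finger opening in mm; "grasp_force": force on a finger pad.
Only numpy, scipy, OpenCV 4.12 (cv2) and the standard library are available. Lean on these libraries where they do the work, as an engineer would, in place of code of your own. Each camera call takes 0.05 s, during which the arm holds its last target. There are 200 camera calls.

## Task

The crepe griddle on the hob leans and rocks because its two front screw feet are wrongly set. Flick its lock bar up to free the screws, turn the front knobs until the griddle stands level and firm on all four feet, then press the lock bar fully down again and let go. Leave the griddle where it stands and do not shift or knock over the things round it.

Things in the scene. Friction and masses are not known exactly. Their poses are not given: they have to be found in the camera images.
- griddle: crepe griddle, 2.9 kg: steel chassis 210 x 310 mm, top at z = 60 mm, round cast-iron plate (diameter 200, top at 79). Origin: mid-plan, at hob level; x from its front (robot side) to its back, y to its left, z up (vertical when true). Rear feet (fixed) at x = 95, front feet (screws, in lugs at the front corners) at x = -115, y = +125 (left) and -125 mm. Side handles reach y = +-187 mm
- griddle_plate (a point): centre of the cast-iron plate's top, at (22, 0, 79) mm in the griddle's frame
- knob_left (a point): centre, half-way up, of the left front foot's knob: round, fluted, black, upright axis, diameter 44 mm, height 28 mm. At (-115, 125, 110) mm in the griddle's frame with the foot at 0 rad, and 1.91 mm higher for each radian below 0; it keeps its height above its pad. A steel collar of diameter 26 mm runs from it down to the lug. The raised lock bar's pedal ends 53 mm from the knob's side
- knob_right (a point): the same for the right front foot, at (-115, -125, 110) mm in the griddle's frame when its joint is at 0
- foot_left (a joint): turn of the left front foot, rad, positive clockwise from above. Clockwise screws it down out of the chassis and lifts that corner, 12 mm a turn; the knob sinks as much. 0: as long as the rear feet; below 0 too short, above 0 too long; limits -5.0 and 2.6. Turns with about 0.1 to 0.2 N m when unlocked and stays where left. The soles take up 0.5 rad between the front feet, more makes it rock
- foot_right (a joint): the same for the right front foot
- lock_bar (a joint): angle of the lock bar, rad: 0 = fully down, its cams clamp both front screws, which then resist turning; 1.15 = fully up, screws free (from about 0.7 on). It swings up and towards the griddle, needs about 3 to 11 N at the pedal, most near 0, and stays where it is left. It starts down (0 to 0.15)
- bar_mid (a point): middle of the lock bar's pedal: a level round bar, 12 mm thick with a dark rubber sleeve, 100 mm long along the griddle's y, between the two knobs, on two 10 mm steel arms. Down: 60 mm in front of and 25 mm below the pivot, about 49 mm above the hob, 50 mm in front of the chassis. Fully up: 47 mm in front of and 45 mm above the pivot
- bar_pivot (a point): middle of the lock bar's pivot axis, at (-87, 0, 74) mm in the griddle's frame; the axis lies along the griddle's y and the pedal is 65 mm from it
- pad_left: swivelling rubber-soled pad under the left front foot, diameter 38 mm; origin at the centre of its sole
- pad_right: the same under the right front foot
- pad_rear_left: the same under the left rear foot (fixed length)
- pad_rear_right: the same under the right rear foot (fixed length)
- range: the kitchen range; its flat black glass hob, at height 0, carries the griddle; it does not move
- oil_small: bystander: clear glass bottle with milky contents and a yellow cap, diameter 64, height 191, beside the griddle, about 130 from the left or right knob (mm); origin at the centre of its underside
- pepper_mill: bystander: dark wooden pepper mill, diameter 58, height 170, beside the griddle, about 130 to 160 from the right or left knob (mm); origin at the centre of its underside
- tin_tomato: bystander: low green food tin, diameter 75, height 58, close to the left knob, in front on the left (mm); origin at the centre of its underside
- mug_counter: bystander: white dotted mug, diameter 82, 114 over its handle, height 91, close to the right knob; its centre lies 17 from the origin, away from the handle (mm); origin at the centre of its underside
- spice_jar: bystander: spice jar with a green cap, diameter 46, height 106, beside the griddle's left side, towards its back (mm); origin at the centre of its underside
- tart_dish: bystander: small orange dish, diameter 100, height 31, beside the griddle's right side, towards its back (mm); origin at the centre of its underside

How it is judged (in metres and radians):
On the way, in this order (a step that is already met when the one before it is completed fails the run):
1. the lock bar is flicked up (above 0.7 rad), freeing the screws (value of joint lock_bar above 0.7 rad), for 0.2 s.
2. the griddle is levelled with the bar up: every foot bears on the hob with more than 1 N and the griddle leans less than 0.010 rad (contact force between each of pad_left, pad_right, pad_rear_left, pad_rear_right and range above 1 N and angle between griddle's own z axis and vertical below 0.01 rad and value of joint lock_bar above 0.5 rad), for 0.3 s.
At the end, for the whole second after the job is handed in: the griddle stands still on all four feet, each bearing on the hob with more than 1 N, leaning less than 0.010 rad (0.6 degrees), and the lock bar is down (below 0.15 rad) (contact force between each of pad_left, pad_right, pad_rear_left, pad_rear_right and range above 1 N and angle between griddle's own z axis and vertical below 0.01 rad and value of joint lock_bar below 0.15 rad and angular speed of griddle below 0.05 rad/s); the robot touches nothing.
It fails at once if the griddle is dragged more than 50 mm from where it stood (distance of griddle_plate from where it was at the start of the episode above 0.05 m).
It fails at once if one of the bystanders is shifted more than 30 mm or tipped by more than 0.35 rad (distance of any of oil_small, pepper_mill, tin_tomato, mug_counter, spice_jar, tart_dish from where it was at the start of the episode above 0.03 m or angle between any of oil_small, pepper_mill, tin_tomato, mug_counter, spice_jar, tart_dish's own z axis and vertical above 0.35 rad).
It also fails if it takes over 72 s, if anything falls off the work surface, if the arm or the gripper's body presses on something with over 40 N, if the wrist force passes 120 N, or if a joint passes its speed limit or range.

## Working session

There is one attempt and no reset: what is moved stays moved. The work goes in short steps, Python scripts to look and compute and a tool call to move; the robot and the scene stay as the last step left them, time stands still between calls to the robot, and variables do not carry over. Pictures are saved under pics/ and viewed, at most 10 in all, crops included, and the job is handed in when it is done.

Besides the shell and the picture viewer there is one more tool, called after "Emit:" by a JSON object that holds its "method" and its "body", one argument or row to a line. arm_command: Moves the arm, as the interface text tells. Shifts and turns lie within -1 to 1; 1 stands for 1 m of shift or 45 degrees of turn. Its arguments: {"type":"object","properties":{"deltas":{"type":"array","items":{"type":"object","properties":{"slide":{"type":"array","items":{"type":"number"}},"angular":{"type":"array","items":{"type":"number"}}}}},"fingers":{"type":"number"},"squeeze":{"type":"number"}},"required":["deltas"]}

```bash
mkdir -p pics; ls; cat > h.py <<'E'
import numpy as np, cv2
from workcell import arm
from scipy.spatial.transform import Rotation as R
def cam(n):
    c=arm.read_camera(n); c['R']=R.from_rotvec(c['orientation']).as_matrix(); return c
def cloud(c):
    z=c['z_map'].astype(float); v,u=np.mgrid[:480,:640]
    p=np.stack([(u-c['cx'])/c['fx']*z,(v-c['cy'])/c['fy']*z,z],-1)@c['R'].T+np.array(c['xyz'])
    p[z==0]=np.nan; return p
def save(c,f): cv2.imwrite(f,c['image'][...,::-1])
E
python3 - <<'E'
from h import *
s=arm.get_state(); print(s)
for n in ['scene','top']:
    c=cam(n); save(c,f'pics/{n}0.png'); np.savez(f'{n}0.npz',p=cloud(c),im=c['image']); print(n,c['xyz'],c['orientation'],c['fx'])
E
```

```text
pics
{'clock': 0.0, 'qpos': array([-1.09188757,  0.32184171, -0.07007666,  1.45170382,  0.02259864,
        1.3708396 , -0.05689612]), 'joint_vel': array([ 0.00079661,  0.00082075,  0.00030609,  0.00107386,  0.00111822,
        0.00295583, -0.00050127]), 'tau': array([-7.46390360e-04, -4.91277838e+01, -4.04345104e-01, -3.12532496e+01,
       -6.39301445e-02,  4.36713675e-02,  1.77364564e-04]), 'eef_pos': array([291.15171505, 580.49211507, 221.43487621]), 'ee_rot': array([-0.72344015, -3.05678967,  0.00309866]), 'wrist_force': array([ 0.34334332,  0.58364227, -0.22257261]), 'ft_torque': array([-0.02411776, -0.00205218,  0.00393339]), 'grasp_force': 0.0, 'finger_gap': 87.40116902524734}
scene [-1043.59876322  -946.34319889   506.90224944] [-1.80211908  0.99836907 -0.66665038] 585.9523518601801
top [ 324.74802607   14.82804356 1300.79385327] [-2.10746816  2.13911388 -0.15655854] 580.8555576282877
```

View pics/scene0.png

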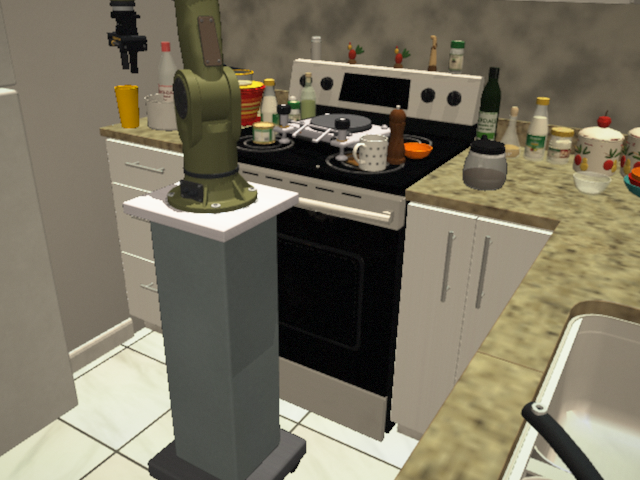

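View pics/top0.png

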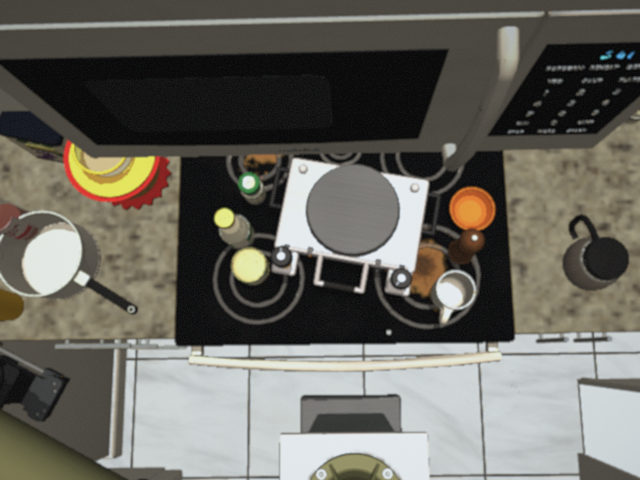

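The top view shows the griddle at about (352,215). The knobs are at (284,256) and (401,278), with the pedal at (341,288). The tin is at (250,267), the mug at (455,291) and the mill at (468,245). A microwave overhangs the back.

```bash
python3 - <<'E'
from h import *
d=np.load('top0.npz');p=d['p']
for n,u,v in [('kl',284,256),('kr',401,277),('pedal',341,288),('pedL',318,283),('pedR',362,291),('plate',352,209),('tin',250,267),('mug',456,290),('mill',473,239),('oil',224,218),('spice',248,182),('dish',472,209),('cornerFL',290,240),('hob',300,320),('micro',300,140),('micro2',450,150)]:
    w=p[v-2:v+3,u-2:u+3].reshape(-1,3); print(n,np.round(np.nanmedian(w,0)), np.round(np.nanmax(w[:,2])))
def knob(u,v):
    w=p[v-18:v+19,u-18:u+19].reshape(-1,3); w=w[w[:,2]>95]; print(len(w),w.mean(0).round(1),np.percentile(w,[2,98],axis=0).round(1))
    w=w[w[:,2]>np.nanmedian(w[:,2])-6];print((np.percentile(w,2,axis=0)+np.percentile(w,98,axis=0))/2)
knob(284,256);knob(401,277)
# plate plane
w=p[190:232,330:375].reshape(-1,3);w=w[np.isfinite(w[:,0])]
m=w.mean(0);n=np.linalg.svd(w-m)[2][2];n*=np.sign(n[2]);print('plate n',n,m)
# plate centroid
w=p[150:270,290:415];im=d['im'][150:270,290:415].astype(int)
msk=(w[...,2]>60)&(im.sum(-1)<420)&(im.sum(-1)>120); 
c,r=cv2.minEnclosingCircle(np.argwhere(cv2.morphologyEx(msk.astype('uint8'),cv2.MORPH_OPEN,np.ones((15,15)))).astype(np.float32));print(c,r,p[150+int(c[0]),290+int(c[1])])
# hob plane
w=p[310:330,200:480].reshape(-1,3);print('hob z',np.nanmedian(w[:,2]))
E
```

```text
kl [518. 137. 130.] 134.0
kr [ 472. -101.  124.] 129.0
pedal [460.  22.  52.] 58.0
pedL [471.  71.  52.] 59.0
pedR [453. -23.  53.] 59.0
plate [627.  -5.  79.] 86.0
tin [508. 219.  56.] 60.0
mug [ 456. -234.    7.] 11.0
mill [ 540. -241.  167.] 175.0
oil [586. 249. 191.] 194.0
spice [684. 217. 105.] 109.0
dish [ 641. -280.    3.] 8.0
cornerFL [565. 131.  60.] 66.0
hob [395. 115.  -2.] 4.0
micro [617.  73. 527.] 535.0
micro2 [ 608. -141.  498.] 503.0
390 [516.8 143.1 127.7] [[497.7 123.1 111.6]
 [537.4 164.1 134.1]]
[517.8958285  144.3768619  128.95228492]
393 [468.8 -99.8 122.4] [[ 449.  -119.6  108.2]
 [ 489.2  -80.3  128.1]]
[ 469.94594537 -100.21688162  123.22606965]
plate n [0.00195448 0.00637269 0.99997778] [623.81575993  -4.72408129  79.0187663 ]
(60.5731201171875, 62.415042877197266) 46.629669189453125 [625.09133109  -4.79691299  78.20454035]
hob z -1.0232819863788336
```

Emit:
{"method": "arm_command", "body": {
  "deltas": [
    {"slide":[0.012,-0.04,0.01],"angular":[0,0,-0.12]},
    {"slide":[0.024,-0.08,0.02],"angular":[0,0,-0.24]},
    {"slide":[0.036,-0.12,0.03],"angular":[0,0,-0.36]},
    {"slide":[0.048,-0.16,0.04],"angular":[0,0,-0.48]},
    {"slide":[0.06,-0.2,0.05],"angular":[0,0,-0.6]},
    {"slide":[0.07,-0.24,0.06],"angular":[0,0,-0.72]},
    {"slide":[0.08,-0.28,0.07],"angular":[0,0,-0.83]}
  ]
}}

```text
clock: 0.8
eef_pos: [371.4, 299.1, 292.6]
ee_rot: [-1.669, -2.661, 0.001]
wrist_force: [0.6, 0.1, -0.6]
finger_gap: 87.2
grasp_force: 0.0
```

Emit:
{"method": "arm_command", "body": {
  "deltas": [
    {"slide":[0.012,-0.04,0],"angular":[0,0,-0.12]},
    {"slide":[0.024,-0.08,0],"angular":[0,0,-0.24]},
    {"slide":[0.036,-0.12,0],"angular":[0,0,-0.36]},
    {"slide":[0.048,-0.16,0],"angular":[0,0,-0.48]},
    {"slide":[0.06,-0.2,0],"angular":[0,0,-0.6]},
    {"slide":[0.07,-0.24,0],"angular":[0,0,-0.72]},
    {"slide":[0.08,-0.276,0],"angular":[0,0,-0.83]},
    {"slide":[0.08,-0.276,0],"angular":[0,0,-0.83]},
    {"slide":[0.08,-0.276,0],"angular":[0,0,-0.83]}
  ]
}}

```text
clock: 1.7
eef_pos: [451.2, 24.5, 292.3]
ee_rot: [-2.431, -1.989, 0.0]
wrist_force: [-0.1, 0.1, -0.1]
finger_gap: 86.8
grasp_force: 0.0
```

```bash
python3 - <<'E'
from h import *
s=arm.get_state(); print(s['clock'],s['eef_pos'],s['ee_rot'],s['qpos'])
c=cam('wrist'); save(c,'pics/w1.png'); np.savez('w1.npz',p=cloud(c),im=c['image']); print(c['xyz'],c['orientation'],c['fx'],c['cx'],c['cy'])
E
```

```text
1.7 [451.21195126  24.51599268 292.33035964] [-2.43091873e+00 -1.98880789e+00  1.00940648e-04] [-0.58813906 -0.15974766  0.42343977  1.81373089  0.06506665  1.47435291
 -0.37518141]
[468.77417298 106.43471855 454.52333989] [ 2.81881931 -0.28319063 -0.04353221] 336.2885944473551 323.4482109642874 237.56469138302705
```

View pics/w1.png

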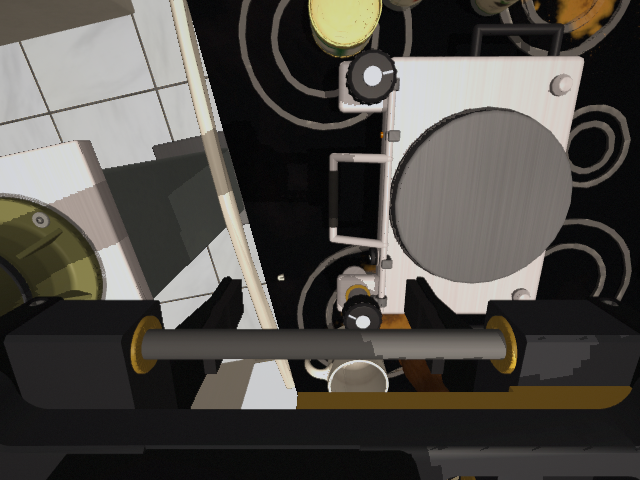

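The wrist view shows the left knob at (371,75) and the right knob at (361,320), each with a white index line. The pedal is at (334,197) and the chassis at (450,190). Next I measure heights and lean.

```bash
cat >> h.py <<'E'
def knobfit(p,im,x,y,r=30):
    m=(np.hypot(p[...,0]-x,p[...,1]-y)<r)&(p[...,2]>100)&(p[...,2]<150)
    w=p[m]; t=np.median(w[:,2]); w=w[np.abs(w[:,2]-np.percentile(w[:,2],70))<4]
    return w[:,:2].min(0)/2+w[:,:2].max(0)/2, np.median(w[:,2]), w[:,2].std(),len(w)
G0=np.array([493.,21.7]); YAW=np.radians(-11.2)
def togrid(p):
    d=p[...,:2]-G0; c,s=np.cos(YAW),np.sin(YAW)
    return np.stack([d[...,0]*c+d[...,1]*s-115,-d[...,0]*s+d[...,1]*c,p[...,2]],-1)
def planefit(w):
    A=np.c_[w[:,0],w[:,1],np.ones(len(w))]
    k=np.ones(len(w),bool)
    for _ in range(4):
        s=np.linalg.lstsq(A[k],w[k,2],rcond=None)[0]; r=w[:,2]-A@s; k=np.abs(r)<2.5*r[k].std()+.01
    return s,r[k].std(),k.sum()
def report(p,im):
    for n,x,y in [('L',517,143),('R',469,-100)]:
        print(n,knobfit(p,im,x,y))
    g=togrid(p)
    def box(x0,x1,y0,y1,z0,z1):
        m=(g[...,0]>x0)&(g[...,0]<x1)&(g[...,1]>y0)&(g[...,1]<y1)&(g[...,2]>z0)&(g[...,2]<z1); return g[m]
    pl=box(-60,110,-80,80,70,95); pl=pl[np.hypot(pl[:,0]-22,pl[:,1])<92]
    print('plate sx,sy,z0',planefit(pl))
    ch=box(-90,95,-148,148,50,70); ch=ch[np.hypot(ch[:,0]-22,ch[:,1])>108]
    s=planefit(ch); print('chassis',s)
    hb=box(-300,-140,-250,250,-15,15)
    h=planefit(hb); print('hob',h)
    # noise-robust: chassis rel hob at feet
    for x,y in [(-115,125),(-115,-125),(95,125),(95,-125)]:
        print((x,y),'chassis',round(float(s[0]@[x,y,1]),2),'hob',round(float(h[0]@[x,y,1]),2))
    bar=box(-165,-125,-45,45,35,130); print('bar',np.median(bar,0),np.percentile(bar[:,2],90))
E
python3 - <<'E'
from h import *
for f in ['top0','w1']:
    d=np.load(f+'.npz'); print(f); report(d['p'],d['im'])
E
```

```text
top0
L (array([518.67515512, 144.25492482]), np.float64(129.47694824200835), np.float64(1.8018742868762638), 297)
R (array([ 469.28344465, -100.28061642]), np.float64(123.77727004015605), np.float64(1.7798898979088227), 313)
plate sx,sy,z0 (array([ 1.79908694e-03, -6.17450722e-03,  7.92331083e+01]), np.float64(2.280086857875616), np.int64(4965))
chassis (array([ 5.43985475e-03, -4.80160290e-03,  5.99789587e+01]), np.float64(2.3654234682702255), np.int64(3841))
hob (array([ 0.00802663, -0.0013025 ,  0.66005619]), np.float64(2.6508064855498508), np.int64(11899))
(-115, 125) chassis 58.75 hob -0.43
(-115, -125) chassis 59.95 hob -0.1
(95, 125) chassis 59.9 hob 1.26
(95, -125) chassis 61.1 hob 1.59
bar [-146.30370043   -0.41855242   53.38418513] 56.75210511338348
w1
L (array([520.12450641, 142.02076581]), np.float64(129.4884781640873), np.float64(1.1102095825277583), 2046)
R (array([471.05345903, -97.76041516]), np.float64(123.68161206564079), np.float64(1.2338142062456652), 850)
plate sx,sy,z0 (array([ 4.99736880e-03, -5.16532732e-03,  7.96215842e+01]), np.float64(0.7435570618410963), np.int64(18579))
chassis (array([ 5.58522696e-03, -5.71249626e-03,  6.05046070e+01]), np.float64(0.760834623469274), np.int64(11781))
hob (array([ 0.0049552 , -0.00179153, -0.16611048]), np.float64(0.8429822663966086), np.int64(28273))
(-115, 125) chassis 59.15 hob -0.96
(-115, -125) chassis 60.58 hob -0.51
(95, 125) chassis 60.32 hob 0.08
(95, -125) chassis 61.75 hob 0.53
bar [-143.86502207    4.07398671   53.80766741] 55.34377182786684
```

Emit:
{"method": "arm_command", "body": {
  "deltas": [
    {"slide":[0.012,0.0035,-0.04],"angular":[0,0,0]},
    {"slide":[0.012,0.0035,-0.085],"angular":[0,0,0]},
    {"slide":[0.012,0.0035,-0.13],"angular":[0,0,0]},
    {"slide":[0.012,0.0035,-0.17],"angular":[0,0,0]},
    {"slide":[0.012,0.0035,-0.2],"angular":[0,0,0]},
    {"slide":[0.012,0.0035,-0.225],"angular":[0,0,0]},
    {"slide":[0.012,0.0035,-0.245],"angular":[0,0,0]},
    {"slide":[0.012,0.0035,-0.26],"angular":[0,0,0]},
    {"slide":[0.012,0.0035,-0.26],"angular":[0,0,0]}
  ],
  "fingers": 0.4,
  "squeeze": 30
}}

```text
clock: 2.65
eef_pos: [461.0, 29.9, 30.4]
ee_rot: [-2.425, -1.994, 0.007]
wrist_force: [-0.1, -0.8, 0.3]
finger_gap: 35.6
grasp_force: 0.0
```

Emit:
{"method": "arm_command", "body": {
  "deltas": [
    {"slide":[0,0,0],"angular":[0,0,0]},
    {"slide":[0,0,0],"angular":[0,0,0]},
    {"slide":[0,0,0],"angular":[0,0,0]},
    {"slide":[0,0,0],"angular":[0,0,0]},
    {"slide":[0,0,0],"angular":[0,0,0]}
  ],
  "fingers": 0
}}

```text
clock: 3.15
eef_pos: [463.8, 28.9, 33.1]
ee_rot: [2.43, 1.991, 0.002]
wrist_force: [0.2, 1.0, 0.9]
finger_gap: 11.0
grasp_force: 30.0
```

Emit:
{"method": "arm_command", "body": {
  "deltas": [
    {"slide":[-0.0025,0.0005,0.008],"angular":[0,0,0]},
    {"slide":[-0.004,0.001,0.0155],"angular":[0,0,0]},
    {"slide":[-0.005,0.001,0.024],"angular":[0,0,0]},
    {"slide":[-0.0045,0.001,0.032],"angular":[0,0,0]},
    {"slide":[-0.003,0.0005,0.04],"angular":[0,0,0]},
    {"slide":[-0.001,0,0.0475],"angular":[0,0,0]},
    {"slide":[0.0025,-0.0005,0.055],"angular":[0,0,0]},
    {"slide":[0.0065,-0.0015,0.062],"angular":[0,0,0]},
    {"slide":[0.011,-0.002,0.068],"angular":[0,0,0]},
    {"slide":[0.011,-0.002,0.068],"angular":[0,0,0]}
  ]
}}

```text
clock: 4.15
eef_pos: [470.2, 27.3, 100.4]
ee_rot: [-2.424, -1.987, 0.012]
wrist_force: [-10.7, 2.9, 4.2]
finger_gap: 11.0
grasp_force: 30.0
```

Emit:
{"method": "arm_command", "body": {
  "deltas": [
    {"slide":[0,0,0],"angular":[0,0,0]},
    {"slide":[0,0,0],"angular":[0,0,0]},
    {"slide":[0,0,0],"angular":[0,0,0]}
  ],
  "fingers": 0.45
}}

```text
clock: 4.45
eef_pos: [475.4, 26.1, 101.5]
ee_rot: [2.429, 1.99, 0.002]
wrist_force: [-0.4, 0.1, -0.3]
finger_gap: 27.3
grasp_force: 0.0
```

Emit:
{"method": "arm_command", "body": {
  "deltas": [
    {"slide":[0,0,0.04],"angular":[0,0,0]},
    {"slide":[0,0,0.085],"angular":[0,0,0.1]},
    {"slide":[0.01,0.02,0.13],"angular":[0,0,0.28]},
    {"slide":[0.02,0.05,0.14],"angular":[0,0,0.46]},
    {"slide":[0.035,0.08,0.14],"angular":[0,0,0.64]},
    {"slide":[0.045,0.1,0.14],"angular":[0,0,0.82]},
    {"slide":[0.045,0.117,0.14],"angular":[0,0,1.0]}
  ],
  "fingers": 1
}}

```text
clock: 5.15
eef_pos: [521.2, 144.6, 241.4]
ee_rot: [1.473, 2.772, 0.001]
wrist_force: [0.1, -0.2, 0.1]
finger_gap: 81.9
grasp_force: 0.0
```

Emit:
{"method": "arm_command", "body": {
  "deltas": [
    {"slide":[0,0,0],"angular":[0,0,0.18]},
    {"slide":[0,0,0],"angular":[0,0,0.36]},
    {"slide":[0,0,0],"angular":[0,0,0.54]},
    {"slide":[0,0,0],"angular":[0,0,0.72]},
    {"slide":[0,0,0],"angular":[0,0,0.9]},
    {"slide":[0,0,0],"angular":[0,0,1.0]},
    {"slide":[0,0,0],"angular":[0,0,1.0]},
    {"slide":[0,0,0],"angular":[0,0,1.0]}
  ]
}}

```text
clock: 5.95
eef_pos: [520.0, 143.2, 241.1]
ee_rot: [0.314, 3.125, 0.0]
wrist_force: [-0.0, 0.4, 0.3]
finger_gap: 87.1
grasp_force: 0.0
```

```bash
python3 - <<'E'
from h import *
s=arm.get_state(); print(s['clock'],s['eef_pos'],s['ee_rot'],s['qpos'])
c=cam('wrist'); save(c,'pics/w2.png'); p=cloud(c); np.savez('w2.npz',p=p,im=c['image']); print(c['xyz'])
report(p,c['image'])
E
```

```text
5.95 [519.95159166 143.21555297 241.11076911] [3.13844150e-01 3.12468141e+00 1.74681315e-04] [-0.65294757  0.07146417  0.35383057  1.71302819 -0.02493223  1.36043789
  1.07581932]
[437.69260957 159.21835749 403.16637165]
L (array([519.52539069, 142.64602334]), np.float64(129.54714985529097), np.float64(1.0821483467649053), 1913)
R (array([ 470.7008363 , -102.33928479]), np.float64(123.71934283907666), np.float64(1.2263169228409248), 1900)
plate sx,sy,z0 (array([ 4.79704644e-03, -4.59524250e-03,  7.97537591e+01]), np.float64(0.640263033726379), np.int64(8020))
chassis (array([ 6.37524748e-03, -5.69678366e-03,  6.05559979e+01]), np.float64(0.6952633687315413), np.int64(7790))
hob (array([ 0.00522879, -0.00179782, -0.06513917]), np.float64(0.8065785648400463), np.int64(45845))
(-115, 125) chassis 59.11 hob -0.89
(-115, -125) chassis 60.53 hob -0.44
(95, 125) chassis 60.45 hob 0.21
(95, -125) chassis 61.87 hob 0.66
bar [-139.21174401    0.37822874  114.77808753] 116.21253392404282
```

View pics/w2.png

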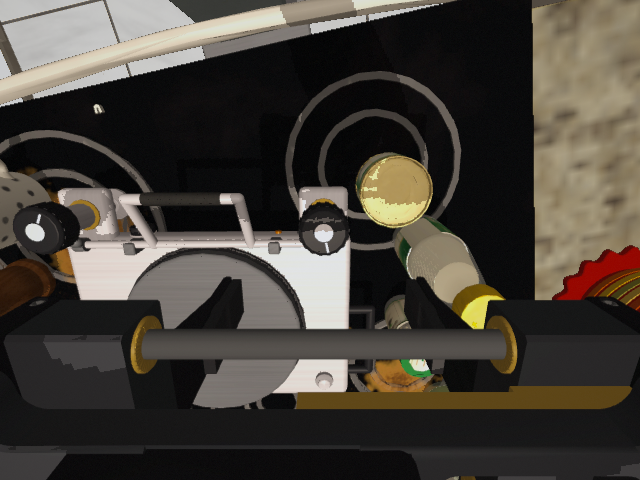

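The left knob is at (323,230), the right knob at (42,228), and the bar is up at (185,200). I'll turn the left knob about 3.6 rad clockwise.

Emit:
{"method": "arm_command", "body": {
  "deltas": [
    {"slide":[0,0,-0.03],"angular":[0,0,0.18]},
    {"slide":[0,0,-0.06],"angular":[0,0,0.36]},
    {"slide":[0,0,-0.09],"angular":[0,0,0.54]},
    {"slide":[0,0,-0.11],"angular":[0,0,0.72]},
    {"slide":[0,0,-0.125],"angular":[0,0,0.9]},
    {"slide":[0,0,-0.135],"angular":[0,0,1.0]},
    {"slide":[0,0,-0.14],"angular":[0,0,1.0]},
    {"slide":[0,0,-0.14],"angular":[0,0,1.0]}
  ],
  "fingers": 0.85,
  "squeeze": 25
}}

```text
clock: 6.8
eef_pos: [519.1, 143.3, 100.1]
ee_rot: [0.905, -3.007, 0.0]
wrist_force: [-0.9, 0.0, 0.1]
finger_gap: 73.9
grasp_force: 0.0
```

Emit:
{"method": "arm_command", "body": {
  "deltas": [
    {"slide":[0,0,0],"angular":[0,0,0]},
    {"slide":[0,0,0],"angular":[0,0,0]},
    {"slide":[0,0,0],"angular":[0,0,0]},
    {"slide":[0,0,0],"angular":[0,0,0]},
    {"slide":[0,0,0],"angular":[0,0,0]}
  ],
  "fingers": 0.3
}}

```text
clock: 7.3
eef_pos: [519.5, 143.8, 100.9]
ee_rot: [-0.91, 3.007, 0.001]
wrist_force: [0.2, 0.1, 0.6]
finger_gap: 43.3
grasp_force: 25.0
```

Emit:
{"method": "arm_command", "body": {
  "deltas": [
    {"slide":[0,0,0],"angular":[0,0,-0.12]},
    {"slide":[0,0,0],"angular":[0,0,-0.26]},
    {"slide":[0,0,-0.0005],"angular":[0,0,-0.4]},
    {"slide":[0,0,-0.001],"angular":[0,0,-0.54]},
    {"slide":[0,0,-0.001],"angular":[0,0,-0.68]},
    {"slide":[0,0,-0.0015],"angular":[0,0,-0.84]},
    {"slide":[0,0,-0.0015],"angular":[0,0,-1.0]}
  ]
}}

```text
clock: 8.0
eef_pos: [519.5, 143.4, 99.2]
ee_rot: [0.318, 3.125, -0.0]
wrist_force: [-0.2, -1.2, -0.3]
finger_gap: 43.5
grasp_force: 25.0
```

Emit:
{"method": "arm_command", "body": {
  "deltas": [
    {"slide":[0,0,0],"angular":[0,0,-0.14]},
    {"slide":[0,0,0],"angular":[0,0,-0.28]},
    {"slide":[0,0,-0.0005],"angular":[0,0,-0.42]},
    {"slide":[0,0,-0.001],"angular":[0,0,-0.56]},
    {"slide":[0,0,-0.001],"angular":[0,0,-0.7]},
    {"slide":[0,0,-0.0015],"angular":[0,0,-0.84]},
    {"slide":[0,0,-0.0015],"angular":[0,0,-1.0]}
  ]
}}

```text
clock: 8.7
eef_pos: [519.4, 143.1, 97.7]
ee_rot: [1.489, 2.766, -0.001]
wrist_force: [-1.0, -2.7, 0.4]
finger_gap: 43.3
grasp_force: 25.0
```

Emit:
{"method": "arm_command", "body": {
  "deltas": [
    {"slide":[0,0,0],"angular":[0,0,-0.14]},
    {"slide":[0,0,0],"angular":[0,0,-0.28]},
    {"slide":[0,0,-0.0005],"angular":[0,0,-0.42]},
    {"slide":[0,0,-0.001],"angular":[0,0,-0.56]},
    {"slide":[0,0,-0.001],"angular":[0,0,-0.7]},
    {"slide":[0,0,-0.0015],"angular":[0,0,-0.84]},
    {"slide":[0,0,-0.0015],"angular":[0,0,-1.0]}
  ]
}}

```text
clock: 9.4
eef_pos: [519.0, 142.7, 96.4]
ee_rot: [2.434, 1.985, -0.002]
wrist_force: [-3.6, -2.2, 3.3]
finger_gap: 43.5
grasp_force: 25.0
```

```bash
python3 - <<'E'
from h import *
s=arm.get_state(); print(s['clock'],s['eef_pos'],s['ee_rot'],s['qpos'],s['wrist_force'],s['ft_torque'])
E
```

```text
9.4 [519.03704914 142.65173294  96.3520158 ] [ 2.43426145e+00  1.98516439e+00 -2.19401332e-03] [-0.81113561  0.20066325  0.54764448  1.8973151  -0.11703061  1.07629989
 -0.41915082] [-3.59838    -2.18748039  3.29479851] [-0.72081867  0.21031731  0.13710539]
```

Torque of about 0.14 N m shows that the knob is turning. I'll do the remaining 1.25 rad.

Emit:
{"method": "arm_command", "body": {
  "deltas": [
    {"slide":[0,0,0],"angular":[0,0,-0.14]},
    {"slide":[0,0,0],"angular":[0,0,-0.28]},
    {"slide":[0,0,-0.0005],"angular":[0,0,-0.42]},
    {"slide":[0,0,-0.0005],"angular":[0,0,-0.56]},
    {"slide":[0,0,-0.0005],"angular":[0,0,-0.7]},
    {"slide":[0,0,-0.0005],"angular":[0,0,-0.84]},
    {"slide":[0,0,-0.0005],"angular":[0,0,-1.0]}
  ]
}}

```text
clock: 10.1
eef_pos: [518.8, 142.5, 95.6]
ee_rot: [3.008, 0.902, -0.003]
wrist_force: [-1.8, -1.0, 2.5]
finger_gap: 43.2
grasp_force: 25.0
```

Emit:
{"method": "arm_command", "body": {
  "deltas": [
    {"slide":[0,0,0],"angular":[0,0,-0.15]},
    {"slide":[0,0,0],"angular":[0,0,-0.3]},
    {"slide":[0,0,0],"angular":[0,0,-0.45]},
    {"slide":[0,0,0],"angular":[0,0,-0.58]},
    {"slide":[0,0,0],"angular":[0,0,-0.58]},
    {"slide":[0,0,0],"angular":[0,0,-0.58]}
  ]
}}

```text
clock: 10.7
eef_pos: [518.9, 142.6, 95.4]
ee_rot: [3.133, 0.21, -0.002]
wrist_force: [-1.0, -2.5, 1.1]
finger_gap: 43.3
grasp_force: 25.0
```

Emit:
{"method": "arm_command", "body": {
  "deltas": [
    {"slide":[0,0,0],"angular":[0,0,0]},
    {"slide":[0,0,0],"angular":[0,0,0]},
    {"slide":[0,0,0],"angular":[0,0,0]},
    {"slide":[0,0,0],"angular":[0,0,0]}
  ],
  "fingers": 0.85
}}

```text
clock: 11.1
eef_pos: [519.6, 144.1, 95.7]
ee_rot: [-3.134, -0.209, -0.001]
wrist_force: [0.3, 1.3, -0.7]
finger_gap: 67.5
grasp_force: 0.0
```

Emit:
{"method": "arm_command", "body": {
  "deltas": [
    {"slide":[0,0,0.04],"angular":[0,0,0]},
    {"slide":[0,0,0.08],"angular":[0,0,0.14]},
    {"slide":[-0.01,-0.03,0.12],"angular":[0,0,0.28]},
    {"slide":[-0.02,-0.06,0.16],"angular":[0,0,0.42]},
    {"slide":[-0.03,-0.09,0.2],"angular":[0,0,0.58]},
    {"slide":[-0.04,-0.12,0.2],"angular":[0,0,0.75]},
    {"slide":[-0.05,-0.16,0.2],"angular":[0,0,0.92]},
    {"slide":[-0.06,-0.19,0.2],"angular":[0,0,1.0]},
    {"slide":[-0.06,-0.19,0.2],"angular":[0,0,1.0]},
    {"slide":[-0.06,-0.19,0.2],"angular":[0,0,1.0]}
  ]
}}

```text
clock: 12.1
eef_pos: [459.4, -46.5, 295.9]
ee_rot: [-2.817, -1.388, -0.003]
wrist_force: [0.4, 0.3, 0.5]
finger_gap: 74.3
grasp_force: 0.0
```

```bash
python3 - <<'E'
from h import *
s=arm.get_state(); print(s['clock'],s['eef_pos'],s['ee_rot'],s['qpos'])
c=cam('wrist'); save(c,'pics/w3.png'); p=cloud(c); np.savez('w3.npz',p=p,im=c['image']); print(c['xyz'])
report(p,c['image'])
E
```

```text
12.1 [459.42867228 -46.51089136 295.88888504] [-2.81667617 -1.38836688 -0.00296142] [-0.88849923 -0.21527135  0.81283967  1.79954387  0.15433464  1.49091285
 -0.754417  ]
[511.48074277  19.38605898 458.24810059]
L (array([519.50307324, 138.37447414]), np.float64(123.83978254830353), np.float64(1.2340391517523843), 1450)
R (array([ 471.80750811, -102.68957477]), np.float64(123.66834581774549), np.float64(1.1360102144074964), 1228)
plate sx,sy,z0 (array([-1.74291266e-03, -6.21447641e-04,  7.95126612e+01]), np.float64(0.7905189437596299), np.int64(23350))
chassis (array([-9.14046568e-04, -7.29858249e-04,  6.03567152e+01]), np.float64(0.7771036277683058), np.int64(8937))
hob (array([ 0.00524576, -0.00173532, -0.14763943]), np.float64(0.8432588263452042), np.int64(29487))
(-115, 125) chassis 60.37 hob -0.97
(-115, -125) chassis 60.55 hob -0.53
(95, 125) chassis 60.18 hob 0.13
(95, -125) chassis 60.36 hob 0.57
bar [-136.36064138    2.37155687  115.40941812] 116.8967278559612
```

View pics/w3.png

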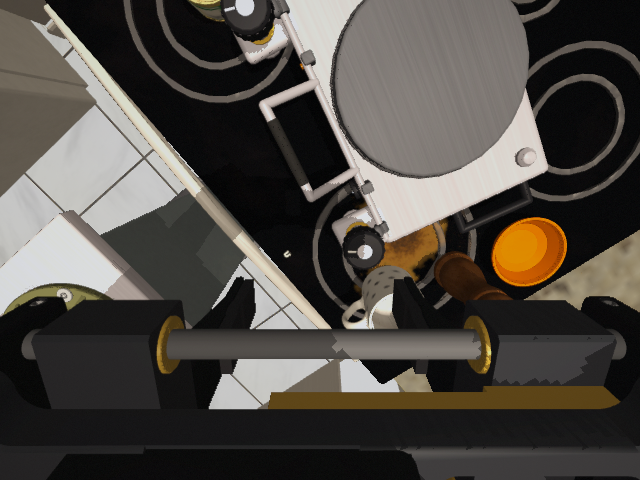

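The left knob is now at (245,10), the right knob at (362,250), and the bar is still up at (300,150). Both knob tops sit at about the same height. I'll check the lean against a better hob reference.

```bash
python3 - <<'E'
from h import *
for f in ['top0','w1','w2','w3']:
    d=np.load(f+'.npz'); g=togrid(d['p']); w=d['p']; im=d['im'].astype(int).sum(-1)
    out=(w[...,0]>400)&(np.abs(g[...,2])<6)&((np.abs(g[...,1])>200)|(g[...,0]<-160))&(g[...,0]<160)&(np.abs(g[...,1])<330)
    h=g[out]; print(f,planefit(h),h[:,:2].min(0),h[:,:2].max(0))
    for a,b in [(-220,-160),(-160,-80),(-80,0),(0,80),(80,160)]:
        for side in (1,-1):
            k=h[(h[:,0]>a)&(h[:,0]<b)&(h[:,1]*side>0)]; print((a,side,len(k),round(float(np.median(k[:,2])),2)) if len(k)>30 else '-',end=' ')
    print()
E
```

```text
top0 (array([ 0.00183632, -0.00133788, -0.36131728]), np.float64(2.663047030799719), np.int64(14771)) [-274.46949885 -329.99802223] [159.91273882 329.9631006 ]
(-220, 1, 3503, -0.98) (-220, -1, 1198, -0.81) (-160, 1, 1127, -1.11) (-160, -1, 881, 0.35) (-80, 1, 931, -1.16) (-80, -1, 1312, -0.16) (0, 1, 1194, -0.85) (0, -1, 1104, 0.01) (80, 1, 979, 0.11) (80, -1, 1139, -0.62) 
w1 (array([ 0.00580763, -0.0013807 , -0.05248815]), np.float64(0.8935648270463353), np.int64(16158)) [-253.76677181 -329.98231472] [159.84844912 223.00568521]
(-220, 1, 8605, -1.18) (-220, -1, 2841, -0.89) (-160, 1, 113, -1.1) (-160, -1, 203, 0.53) (-80, 1, 1192, -0.83) (-80, -1, 809, -0.06) (0, 1, 981, -0.09) (0, -1, 75, -0.4) (80, 1, 1413, 0.74) (80, -1, 38, -0.87) 
w2 (array([ 0.00537477, -0.0020944 ,  0.02245483]), np.float64(0.7949013908680096), np.int64(32259)) [-274.52111299 -292.53303529] [159.98361262 329.995496  ]
(-220, 1, 15159, -1.23) (-220, -1, 4776, -0.8) (-160, 1, 4124, -1.16) (-160, -1, 834, 0.3) (-80, 1, 1802, -0.91) (-80, -1, 1522, 0.6) (0, 1, 478, -0.45) (0, -1, 317, 0.29) (80, 1, 1040, 0.75) - 
w3 (array([ 3.37259573e-04, -3.18629090e-03, -7.39541468e-01]), np.float64(1.1489169746074215), np.int64(19230)) [-257.5597808  -329.97050189] [159.99167446 244.06134606]
(-220, 1, 8472, -1.21) (-220, -1, 3100, -0.88) - (-160, -1, 548, 0.16) - (-80, -1, 2408, 0.17) - (0, -1, 2313, 0.29) - (80, -1, 2442, -0.46)
```

Emit:
{"method": "arm_command", "body": {
  "deltas": [
    {"slide":[0.006,-0.03,-0.03],"angular":[0,0,0]},
    {"slide":[0.0115,-0.0555,-0.06],"angular":[0,0,0]},
    {"slide":[0.0115,-0.0555,-0.1],"angular":[0,0,0]},
    {"slide":[0.0115,-0.0555,-0.14],"angular":[0,0,0]},
    {"slide":[0.0115,-0.0555,-0.165],"angular":[0,0,0]},
    {"slide":[0.0115,-0.0555,-0.185],"angular":[0,0,0]},
    {"slide":[0.0115,-0.0555,-0.196],"angular":[0,0,0]},
    {"slide":[0.0115,-0.0555,-0.196],"angular":[0,0,0]},
    {"slide":[0.0115,-0.0555,-0.196],"angular":[0,0,0]}
  ]
}}

```text
clock: 13.05
eef_pos: [471.6, -101.6, 100.1]
ee_rot: [2.815, 1.392, 0.0]
wrist_force: [-0.1, -0.8, 1.1]
finger_gap: 74.3
grasp_force: 0.0
```

Emit:
{"method": "arm_command", "body": {
  "deltas": [
    {"slide":[0,0,0],"angular":[0,0,0]},
    {"slide":[0,0,0],"angular":[0,0,0]},
    {"slide":[0,0,0],"angular":[0,0,0]},
    {"slide":[0,0,0],"angular":[0,0,0]},
    {"slide":[0,0,0],"angular":[0,0,0]}
  ],
  "fingers": 0.3
}}

```text
clock: 13.55
eef_pos: [471.3, -102.1, 99.9]
ee_rot: [2.816, 1.391, 0.002]
wrist_force: [0.6, -0.6, -2.0]
finger_gap: 43.4
grasp_force: 25.0
```

Emit:
{"method": "arm_command", "body": {
  "deltas": [
    {"slide":[0,0,0],"angular":[0,0,0.12]},
    {"slide":[0,0,0],"angular":[0,0,0.24]},
    {"slide":[0,0,0],"angular":[0,0,0.36]},
    {"slide":[0,0,0],"angular":[0,0,0.48]},
    {"slide":[0,0,0],"angular":[0,0,0.58]},
    {"slide":[0,0,0],"angular":[0,0,0.58]},
    {"slide":[0,0,0],"angular":[0,0,0.58]}
  ]
}}

```text
clock: 14.25
eef_pos: [470.8, -102.1, 99.9]
ee_rot: [-2.432, -1.989, 0.0]
wrist_force: [-2.4, 1.0, 5.0]
finger_gap: 43.4
grasp_force: 25.0
```

Emit:
{"method": "arm_command", "body": {
  "deltas": [
    {"slide":[0,0,0],"angular":[0,0,0]},
    {"slide":[0,0,0],"angular":[0,0,0]},
    {"slide":[0,0,0],"angular":[0,0,0]},
    {"slide":[0,0,0],"angular":[0,0,0]}
  ],
  "fingers": 0.85
}}

```text
clock: 14.65
eef_pos: [470.9, -101.9, 99.4]
ee_rot: [2.43, 1.991, -0.0]
wrist_force: [0.0, 0.6, -0.3]
finger_gap: 67.8
grasp_force: 0.0
```

Emit:
{"method": "arm_command", "body": {
  "deltas": [
    {"slide":[0,0,0.04],"angular":[0,0,0]},
    {"slide":[0,0,0.08],"angular":[0,0,0]},
    {"slide":[0.005,0.03,0.11],"angular":[0,0,0]},
    {"slide":[0.0145,0.075,0.12],"angular":[0,0,0]},
    {"slide":[0.0235,0.12,0.12],"angular":[0,0,0]},
    {"slide":[0.0325,0.165,0.12],"angular":[0,0,0]},
    {"slide":[0.0415,0.21,0.12],"angular":[0,0,0]},
    {"slide":[0.0485,0.245,0.12],"angular":[0,0,0]},
    {"slide":[0.0485,0.245,0.1],"angular":[0,0,0]},
    {"slide":[0.0485,0.245,0.07],"angular":[0,0,0]}
  ]
}}

```text
clock: 15.65
eef_pos: [520.7, 145.2, 170.0]
ee_rot: [2.426, 1.994, 0.005]
wrist_force: [0.4, 0.3, 0.7]
finger_gap: 74.0
grasp_force: 0.0
```

Emit:
{"method": "arm_command", "body": {
  "deltas": [
    {"slide":[0,0,-0.03],"angular":[0,0,0]},
    {"slide":[0,0,-0.055],"angular":[0,0,0]},
    {"slide":[0,0,-0.07],"angular":[0,0,0]},
    {"slide":[0,0,-0.072],"angular":[0,0,0]},
    {"slide":[0,0,-0.072],"angular":[0,0,0]}
  ]
}}

```text
clock: 16.15
eef_pos: [519.7, 143.0, 97.9]
ee_rot: [2.43, 1.991, 0.0]
wrist_force: [-0.1, 0.6, 0.9]
finger_gap: 73.8
grasp_force: 0.0
```

Emit:
{"method": "arm_command", "body": {
  "deltas": [
    {"slide":[0,0,0],"angular":[0,0,0]},
    {"slide":[0,0,0],"angular":[0,0,0]},
    {"slide":[0,0,0],"angular":[0,0,0]},
    {"slide":[0,0,0],"angular":[0,0,0]},
    {"slide":[0,0,0],"angular":[0,0,0]}
  ],
  "fingers": 0.3
}}

```text
clock: 16.65
eef_pos: [519.5, 143.2, 97.9]
ee_rot: [-2.43, -1.991, -0.001]
wrist_force: [0.3, 0.1, 2.2]
finger_gap: 43.3
grasp_force: 25.0
```

Emit:
{"method": "arm_command", "body": {
  "deltas": [
    {"slide":[0,0,0],"angular":[0,0,0.1]},
    {"slide":[0,0,0],"angular":[0,0,0.2]},
    {"slide":[0,0,0],"angular":[0,0,0.32]},
    {"slide":[0,0,0],"angular":[0,0,0.32]},
    {"slide":[0,0,0],"angular":[0,0,0.32]}
  ]
}}

```text
clock: 17.15
eef_pos: [519.2, 143.3, 97.9]
ee_rot: [-2.163, -2.278, -0.0]
wrist_force: [-3.2, 0.8, 4.0]
finger_gap: 43.6
grasp_force: 25.0
```

Emit:
{"method": "arm_command", "body": {
  "deltas": [
    {"slide":[0,0,0],"angular":[0,0,0]},
    {"slide":[0,0,0],"angular":[0,0,0]},
    {"slide":[0,0,0],"angular":[0,0,0]},
    {"slide":[0,0,0],"angular":[0,0,0]}
  ],
  "fingers": 0.85
}}

```text
clock: 17.55
eef_pos: [519.3, 142.9, 97.4]
ee_rot: [2.161, 2.28, -0.0]
wrist_force: [-0.1, 0.1, -1.5]
finger_gap: 67.6
grasp_force: 0.0
```

Emit:
{"method": "arm_command", "body": {
  "deltas": [
    {"slide":[0,0,0.04],"angular":[0,0,0]},
    {"slide":[0,0,0.085],"angular":[0,0,-0.1]},
    {"slide":[-0.015,-0.03,0.12],"angular":[0,0,-0.2]},
    {"slide":[-0.03,-0.07,0.15],"angular":[0,0,-0.32]},
    {"slide":[-0.045,-0.11,0.18],"angular":[0,0,-0.32]},
    {"slide":[-0.064,-0.15,0.2],"angular":[0,0,-0.32]},
    {"slide":[-0.064,-0.163,0.2],"angular":[0,0,-0.32]},
    {"slide":[-0.064,-0.163,0.2],"angular":[0,0,-0.32]},
    {"slide":[-0.064,-0.163,0.2],"angular":[0,0,-0.32]}
  ],
  "fingers": 0.45
}}

```text
clock: 18.45
eef_pos: [455.3, -18.8, 297.0]
ee_rot: [-2.429, -1.991, 0.0]
wrist_force: [-0.5, 0.9, -0.3]
finger_gap: 39.4
grasp_force: 0.0
```

```bash
python3 - <<'E'
from h import *
s=arm.get_state(); print(s['clock'],s['eef_pos'],s['ee_rot'],s['qpos'][6])
c=cam('wrist'); save(c,'pics/w4.png'); p=cloud(c); np.savez('w4.npz',p=p,im=c['image']); print(c['xyz'])
report(p,c['image'])
E
```

```text
18.45 [455.30072171 -18.8270954  296.96016516] [-2.42871105e+00 -1.99144486e+00  5.62142942e-05] -0.37218130233852054
[472.69482212  63.11239702 459.15719015]
L (array([520.396821  , 140.71614541]), np.float64(123.80691975016816), np.float64(1.1409116377898127), 2153)
R (array([ 471.30585701, -102.68866849]), np.float64(123.71425472341613), np.float64(1.1957513312953612), 912)
plate sx,sy,z0 (array([1.47827491e-03, 5.37765948e-04, 7.91869690e+01]), np.float64(0.771297183083992), np.int64(19999))
chassis (array([2.05913107e-03, 9.70636565e-05, 6.00640007e+01]), np.float64(0.7751840905224687), np.int64(14130))
hob (array([ 0.00526559, -0.00203469, -0.10270231]), np.float64(0.863281081643678), np.int64(26541))
(-115, 125) chassis 59.84 hob -0.96
(-115, -125) chassis 59.82 hob -0.45
(95, 125) chassis 60.27 hob 0.14
(95, -125) chassis 60.25 hob 0.65
bar [-137.38415261    2.0941184   114.67305955] 116.1895412936525
```

View pics/w4.png

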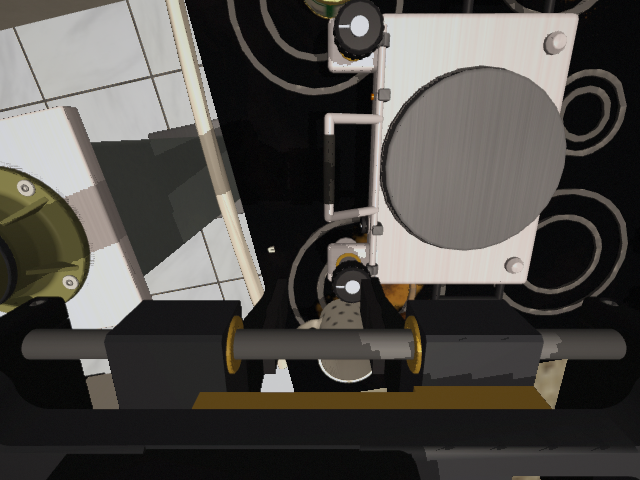

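Both feet measure about 0 (knob to chassis 64.0 and 63.9 mm) and the lean is within ±0.003. The left knob is at (358,27), the right knob at (352,285) and the bar, still up, at (330,165). Now I'll lower the lock bar.

Emit:
{"method": "arm_command", "body": {
  "deltas": [
    {"slide":[0.007,0.023,-0.04],"angular":[0,0,0]},
    {"slide":[0.014,0.046,-0.07],"angular":[0,0,0]},
    {"slide":[0.014,0.046,-0.11],"angular":[0,0,0]},
    {"slide":[0.014,0.046,-0.15],"angular":[0,0,0]},
    {"slide":[0.014,0.046,-0.18],"angular":[0,0,0]},
    {"slide":[0.014,0.046,-0.2],"angular":[0,0,0]},
    {"slide":[0.014,0.046,-0.205],"angular":[0,0,0]},
    {"slide":[0.014,0.046,-0.205],"angular":[0,0,0]}
  ]
}}

```text
clock: 19.3
eef_pos: [468.6, 26.6, 91.5]
ee_rot: [2.428, 1.993, -0.006]
wrist_force: [-0.0, 0.5, 0.2]
finger_gap: 39.3
grasp_force: 0.0
```

Emit:
{"method": "arm_command", "body": {
  "deltas": [
    {"slide":[0,0,0],"angular":[0,0,0]},
    {"slide":[0,0,0],"angular":[0,0,0]},
    {"slide":[0,0,0],"angular":[0,0,0]},
    {"slide":[0,0,0],"angular":[0,0,0]},
    {"slide":[0,0,0],"angular":[0,0,0]}
  ],
  "fingers": 0,
  "squeeze": 30
}}

```text
clock: 19.8
eef_pos: [469.7, 26.2, 93.1]
ee_rot: [-2.43, -1.991, -0.002]
wrist_force: [-1.0, 0.4, 2.9]
finger_gap: 10.8
grasp_force: 30.0
```

Emit:
{"method": "arm_command", "body": {
  "deltas": [
    {"slide":[-0.004,0.001,-0.007],"angular":[0,0,0]},
    {"slide":[-0.0065,0.0015,-0.0135],"angular":[0,0,0]},
    {"slide":[-0.009,0.002,-0.021],"angular":[0,0,0]},
    {"slide":[-0.01,0.002,-0.029],"angular":[0,0,0]},
    {"slide":[-0.0105,0.002,-0.037],"angular":[0,0,0]},
    {"slide":[-0.01,0.002,-0.0455],"angular":[0,0,0]},
    {"slide":[-0.008,0.0015,-0.053],"angular":[0,0,0]},
    {"slide":[-0.0055,0.001,-0.061],"angular":[0,0,0]},
    {"slide":[-0.0045,0.001,-0.065],"angular":[0,0,0]},
    {"slide":[-0.0045,0.001,-0.065],"angular":[0,0,0]}
  ]
}}

```text
clock: 20.8
eef_pos: [463.8, 27.4, 26.7]
ee_rot: [-2.429, -1.991, 0.003]
wrist_force: [-2.4, 2.6, -3.4]
finger_gap: 10.6
grasp_force: 30.1
```

Emit:
{"method": "arm_command", "body": {
  "deltas": [
    {"slide":[0,0,0],"angular":[0,0,0]},
    {"slide":[0,0,0],"angular":[0,0,0]},
    {"slide":[0,0,0],"angular":[0,0,0]}
  ],
  "fingers": 0.4
}}

```text
clock: 21.1
eef_pos: [466.0, 26.7, 28.1]
ee_rot: [2.429, 1.99, 0.003]
wrist_force: [0.4, -0.2, 0.6]
finger_gap: 27.3
grasp_force: 0.0
```

Next I raise, close the fingers and press the bar from above. The commanded TCP is about (465,27,27).

Emit:
{"method": "arm_command", "body": {
  "deltas": [
    {"slide":[0,0,0.02],"angular":[0,0,0]},
    {"slide":[0,0,0.045],"angular":[0,0,0]},
    {"slide":[0,0,0.065],"angular":[0,0,0]},
    {"slide":[-0.001,0.001,0.065],"angular":[0,0,0]}
  ]
}}

```text
clock: 21.5
eef_pos: [466.9, 28.1, 95.5]
ee_rot: [2.429, 1.989, 0.011]
wrist_force: [-0.2, -0.0, -0.5]
finger_gap: 34.5
grasp_force: 0.0
```

Emit:
{"method": "arm_command", "body": {
  "deltas": [
    {"slide":[0,0,0],"angular":[0,0,0]},
    {"slide":[0,0,0],"angular":[0,0,0]},
    {"slide":[0,0,0],"angular":[0,0,0]},
    {"slide":[0,0,0],"angular":[0,0,0]},
    {"slide":[0,0,-0.015],"angular":[0,0,0]},
    {"slide":[0,0,-0.025],"angular":[0,0,0]},
    {"slide":[0,0,-0.033],"angular":[0,0,0]},
    {"slide":[0,0,-0.037],"angular":[0,0,0]},
    {"slide":[0,0,-0.037],"angular":[0,0,0]}
  ],
  "fingers": 0,
  "squeeze": 10
}}

```text
clock: 22.4
eef_pos: [463.3, 27.8, 55.4]
ee_rot: [-2.429, -1.991, 0.003]
wrist_force: [-1.7, -1.4, 2.2]
finger_gap: 0.7
grasp_force: 1.0
```

Emit:
{"method": "arm_command", "body": {
  "deltas": [
    {"slide":[0,0,-0.003],"angular":[0,0,0]},
    {"slide":[0,0,-0.006],"angular":[0,0,0]},
    {"slide":[0,0,-0.006],"angular":[0,0,0]}
  ]
}}

```text
clock: 22.7
eef_pos: [463.7, 27.9, 53.7]
ee_rot: [-2.426, -1.987, 0.004]
wrist_force: [-19.2, -2.6, 49.5]
finger_gap: 0.6
grasp_force: 25.4
```

Emit:
{"method": "arm_command", "body": {
  "deltas": [
    {"slide":[0,0,0.03],"angular":[0,0,0]},
    {"slide":[0,0,0.08],"angular":[0,0,0]},
    {"slide":[0,0,0.12],"angular":[0,0,0]},
    {"slide":[-0.005,-0.02,0.16],"angular":[0,0,0]},
    {"slide":[-0.01,-0.045,0.2],"angular":[0,0,0]},
    {"slide":[-0.01,-0.045,0.245],"angular":[0,0,0]},
    {"slide":[-0.01,-0.045,0.245],"angular":[0,0,0]},
    {"slide":[-0.01,-0.045,0.245],"angular":[0,0,0]}
  ]
}}

```text
clock: 23.5
eef_pos: [454.5, -16.9, 295.3]
ee_rot: [2.43, 1.991, 0.004]
wrist_force: [0.1, 0.0, -1.1]
finger_gap: 0.3
grasp_force: 0.0
```

```bash
python3 - <<'E'
from h import *
c=cam('wrist'); p=cloud(c); save(c,'pics/w5.png')
report(p,c['image'])
t=cam('top'); q=cloud(t); save(t,'pics/top5.png')
g=togrid(p); b=g[(g[...,0]>-165)&(g[...,0]<-125)&(abs(g[...,1])<40)&(g[...,2]>30)]; print(np.percentile(b,[5,50,95],axis=0))
E
```

```text
L (array([520.27966022, 141.18462392]), np.float64(123.81334209009927), np.float64(1.1732163293465412), 2184)
R (array([ 476.06980615, -101.32326232]), np.float64(123.80773281159566), np.float64(1.18185034129763), 823)
plate sx,sy,z0 (array([1.47581121e-03, 7.54776385e-04, 7.91827865e+01]), np.float64(0.7607476970060816), np.int64(19971))
chassis (array([2.24704344e-03, 2.25291487e-04, 6.00539066e+01]), np.float64(0.7657242733338632), np.int64(14109))
hob (array([ 0.00474738, -0.00170834, -0.24920594]), np.float64(0.8393599154501984), np.int64(25729))
(-115, 125) chassis 59.82 hob -1.01
(-115, -125) chassis 59.77 hob -0.58
(95, 125) chassis 60.3 hob -0.01
(95, -125) chassis 60.24 hob 0.42
bar [-142.88259792    2.84422977   53.77125632] 55.308136092329505
[[-162.95758457  -34.6763909   321.28601976]
 [-145.06943241  -20.20211199  392.72444415]
 [-127.18352862   -8.14770175  412.67330857]]
```

View pics/top5.png

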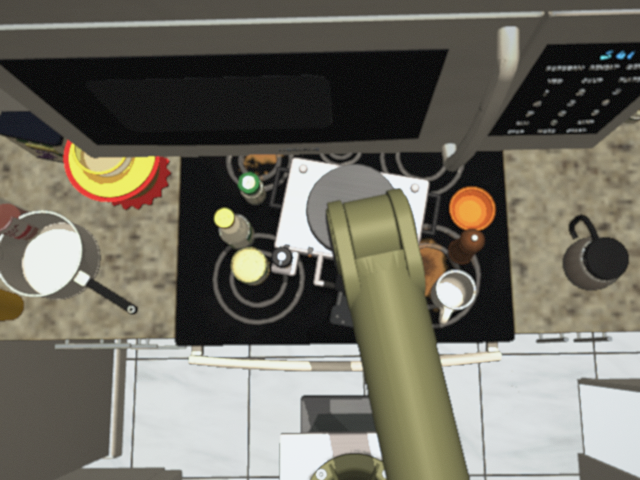

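The top view shows all the bystanders where they were and the griddle in place. The bar top is at 55.3 mm, as at the start, and it was pressed onto its stop.

```bash
python3 -c "
from workcell import arm
print(arm.sign_off())"
```

```text
the job is handed in; nothing more can be done
None
```

The job was handed in at about 23.5 s: the griddle measured level to within about 0.003 rad with both front feet near 0 rad, the lock bar is back down, the arm is clear and the bystanders look unmoved; no verdict was returned.

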